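# Roll the tumbling barrel up its loading ramp onto the rollers and close the end stop

### The job

Load the tumbling mill by pushing alone, gripping and lifting nothing: with your fingertips push the barrel slowly up the loading ramp, never letting it roll back, until it drops home between the two rollers. Then push the sliding end stop in from its outer side until the barrel sits snugly between it and the fixed rubber buffer on the motor housing. Leave everything standing around the mill where it is.

Things in the scene. Friction and masses are not known exactly. Their poses are not given: they have to be found in the camera images.
- mill: Bench tumbling mill, fixed, about 250 x 320 mm. Origin: at bench height (z = 0) on the ramp's centre line. Its own axes: the barrel travels along -y (to the robot's right), +x points away from the robot to the motor housing (x 0.068 to 0.104, y -0.150 to -0.015, 88 mm high). Back guard: y = -0.138, 75 mm high. Two free-turning rollers, axles along x at y -0.054 and -0.116.
- ramp_foot (a point): Foot of the ramp, on the centre line, 4 mm above the bench (mill y = +0.082). Left of it (+y) is the flat parking tray, 4 mm above the bench and 88 mm long, with a 13 mm high lip at its end. Tray and ramp are 122 mm wide, between cheeks that stand 12 mm above the sheet. Axes as the mill's.
- ramp_top (a point): Upper end of the ramp sheet, on the centre line, 27.5 mm above the bench (mill y = -0.044); the sheet rises evenly from the foot, at 10.6 degrees. The first roller follows 10 mm beyond, its rubber tyres (12 mm radius) 29 mm high, level with the ramp's run. Axes as the mill's.
- barrel: Closed grey barrel, a smooth cylinder lying on its side, 88 mm diameter, 96 mm long, 0.5 to 0.9 kg, too wide to grip. Origin: its centre; own x axis along the cylinder, parallel to the rollers, lid with clamp bar at the -x end. Starts on the parking tray (centre 48 mm up). Released on the ramp it rolls back; pushed past the first roller (mill y = -0.054) it falls 9 mm home by itself.
- nest (a point): Point midway between the rollers on the mill's centre line, where the barrel's axis lies when it is home: 63.6 mm above the bench, mill y = -0.085. Axes as the mill's. With the barrel snug against the buffer its centre is 14.5 mm from here along +x.
- buffer_face (a point): Centre of the face of the fixed rubber buffer (disc, 30 mm diameter) on the motor housing, facing the mill's -x; it stops the barrel's far end. 62.5 mm along +x from the nest. Axes as the mill's.
- stop_pad: Rubber pad on the inner side of the sliding end stop, moving with it. Origin: centre of its face, a disc of 30 mm diameter facing the mill's +x, 63.6 mm above the bench. It is on a steel plate 36 mm wide, 8 to 100 mm above the bench, whose bare outer side (towards the robot) is 10 mm behind the face: push there, above the 24 mm high foot, which reaches 36 mm behind the face.
- end_stop (a joint): Travel of the end stop along the mill's +x (m): 0 drawn out (its face 147.5 mm from the buffer's), at most 0.058. It stays where it is left (rubs with 2 N); shoving the barrel along the rollers as well takes 4 to 8 N. With the barrel snug it reads 0.0515, up to 1 mm more if pressed hard (rubber).
- vial_1: Bystander: specimen vial with a white cap, 19 mm diameter, 52 high, stands beyond the ramp (mm). Origin: centre of its underside.
- vial_2: Bystander: second such vial, beside the first (mm). Origin: centre of its underside.
- activator: Bystander: small bottle with a white cap, 32 mm diameter, 85 high, stands beyond the ramp near its top (mm). Origin: centre of its underside.
- chip_big: Bystander: flat chip of ironstone, 43 x 68 x 14, lies to the right of the mill (mm). Origin: centre of its underside.
- needle_pick: Bystander: needle pick, 166 long, lies in front of the ramp (mm). Origin: centre of its underside.
- chip_small: Bystander: small flat chip of ironstone, 32 x 46 x 8, in front of the mill to the right (mm). Origin: centre of its underside.
- brush: Bystander: flat bristle brush, 202 long, lies at the right (mm). Origin: centre of its underside.
- consolidant: Bystander: brown bottle with a black cap, 52 mm diameter, 125 high, at the right (mm). Origin: centre of its underside.
- tin: Bystander: open metal tin, 66 mm diameter, 91 high, behind the mill to the right (mm). Origin: centre of its underside.
- tape: Bystander: roll of masking tape, 93 mm diameter, 24 high, lies at the right (mm). Origin: centre of its underside.

How it is judged:
By the outcome, as a careful person would: the job done as asked, in the order asked, and still so for the second after the job is handed in, with the robot touching nothing.
It also fails if it takes over 64 s, if anything falls off the work surface, if the arm or the gripper's body presses on something with over 40 N, if the wrist force passes 120 N, or if a joint passes its speed limit or range.

### The arm

A 7-joint arm with a two-finger parallel gripper is mounted at the origin on a cart in front of the work surface, level with it; the furniture and walls round the work are solid. World frame = base frame: x ahead of the robot, y to its left, z up, the work surface at z = 0. Lengths are in m, angles in rad, forces in N, time in s.
With the tool pointing down it reaches from about 0.425 to 0.925 m from the base axis. Payload 6.8 kg.
Tool frame: the origin (TCP) lies at the very end of the fingers, on their centre line; the grasp point (between the pads) lies bot.tcp_to_grasp behind it (bot.tcp_to_grasp is the distance from the TCP to the grasp point, in m); z points along the fingers, y is the line along which they close (so a half turn about z gives the same grasp; the last joint's range is limited). The gripper opens to 85 mm and grips with 20 to 120 N. Pads are 22 mm wide; open, the fingers measure 114 mm over their backs; the gripper's body (76 mm by 85 mm) begins 54 mm behind the grasp point. The pads swing forward as they close: fully open they stand 13 mm farther back than shut.
Start: joints at [1.199, 0.477, 0.022, 1.555, -0.011, 1.109, -0.083], TCP at [0.176, -0.652, 0.231] pointing down, gripper open.
Joint ranges: [-2.96, 2.96], [-0.34, 2.1], [-1.41, 1.46], [0.24, 2.44], [-1.37, 4.51], [0.17, 1.92], [-2.96, 2.96]. Speed limits (rad/s): [2.39, 2.39, 3.14, 3.14, 3.14, 3.14, 3.14].

### API

Orientations are given as a unit quaternion [w, x, y, z].
In Python, from station import bot gives the robot as it stands.
- The arm moves only by the tool servo_tool, never from a script. Its argument "motion" is a list that holds one entry, the list of rows, each a list of 7 numbers: the shift along the tool's x, y, z in m, then the turn, a rotation vector about the tool's x, y, z in units of 5 degrees (1.0 is 5 degrees), then the opening, from 0 (shut) to 1 (fully open). A call has 1 to 20 rows; each row is the pose to reach, as a shift and turn from the pose commanded when the call began, along the tool's axes at that moment; what a row does not reach only later rows make up. A row lasts 1/12 s, in which the tool goes at most 41.7 mm and 7.16 degrees, less where a joint would pass 70% of its speed; a pose out of reach is approached as far as the arm can. A call with a gripper value outside its range is refused whole. The fingers move at their own pace and stop on an object; "grip_force" is the grip in N (left out, the last holds). Time passes only in rows, so rows that repeat a pose let the fingers close. It gives the time, the measured TCP pose, the force, the opening and the grip force at its end, in the units of the state.
- bot.get_obs(): the state, without advancing time (a new reading comes with each control period).
- bot.read_camera(name): name is "scene" or "top" or "wrist"; returns a dict with "img" (480x640x3 uint8, red, green, blue), "K" (3x3 intrinsics, pixels), "pose" (4x4, takes a point from camera to world coordinates). Camera axes: x right, y down, z forward; pixel columns grow to the right and rows downward; lengths in m; the calibration is good to about 2 mm. The wrist camera is an equidistant fisheye: a pixel r from the principal point sees the ray r / f radians off the axis. A picture is of the moment at which its call begins. There is no depth.
- bot.hand_in(): hands the job in; it is judged then, once.
The state is a dict: "t": time; "q": joint angles; "joint_vel": joint speeds; "joint_torque": joint torques, N m; "eef_pos": TCP position; "tool_rot": TCP orientation; "contact_force": force on the tool from outside, world axes, zero at the start; "torque": the same for the moment, N m; "gripper_width": opening from 0.0 (shut) to 1.0 (fully open); "grasp_force": force on a finger pad.
Only numpy, scipy, OpenCV 4.12 (cv2) and the standard library are available. Lean on these libraries where they do the work, as an engineer would, in place of code of your own. Each camera call takes 0.05 s, during which the arm holds its last target. There are 200 camera calls.

## Working session

There is one attempt and no reset: what is moved stays moved. The work goes in short steps, Python scripts to look and compute and a tool call to move; the robot and the scene stay as the last step left them, time stands still between calls to the robot, and variables do not carry over. Pictures are saved under pics/ and viewed, at most 10 in all, crops included, and the job is handed in when it is done.

Besides the shell and the picture viewer there is one more tool, called after ">>>" as name(argument=value, ...), one argument or row to a line, values as JSON. servo_tool: Moves the arm, as the interface text tells. Its arguments: {"type":"object","properties":{"motion":{"type":"array"},"grip_force":{"type":"number"}},"required":["motion"]}

```bash
mkdir -p pics; ls; python3 - <<'E'
from station import bot
import cv2
o=bot.get_obs(); print(o, bot.tcp_to_grasp)
for n in ["scene","top"]:
    c=bot.read_camera(n); cv2.imwrite(f"pics/{n}0.png",c["img"][:,:,::-1]); print(n,c["K"].tolist(),c["pose"].round(4).tolist())
E
```

```text
pics
{'t': 0.0, 'q': array([ 1.19891992,  0.47780988,  0.02230848,  1.55647594, -0.01154622,
        1.10927944, -0.08309707]), 'joint_vel': array([-0.0013445 ,  0.00047149,  0.00016671, -0.00181893,  0.00021927,
       -0.0012565 , -0.00083583]), 'joint_torque': array([ 8.49820208e-04, -5.96447325e+01,  1.60890877e+00, -2.81196606e+01,
        1.25965310e-02,  9.35904711e-03,  2.51149100e-05]), 'eef_pos': array([ 0.17585112, -0.65106764,  0.23030819]), 'tool_rot': array([-9.08705456e-04,  9.91312862e-01,  1.31521701e-01, -1.62038024e-04]), 'contact_force': array([ 0.61891227, -0.3547109 ,  0.51032876]), 'torque': array([-0.00599586,  0.05449139, -0.03456103]), 'grasp_force': 0.0, 'gripper_width': 1.0000587344761258} 0.0187
scene [[542.279392364283, 0.0, 322.06253047079866], [0.0, 542.279392364283, 244.00143769935835], [0.0, 0.0, 1.0]] [[-0.6713, -0.5177, 0.5304, 0.0829], [-0.7411, 0.4546, -0.4941, 0.4352], [0.0147, -0.7248, -0.6888, 0.7105], [0.0, 0.0, 0.0, 1.0]]
top [[616.0142423930965, 0.0, 312.3988924091832], [0.0, 616.0142423930965, 230.57584843462135], [0.0, 0.0, 1.0]] [[-0.0035, -0.9912, 0.1321, 0.4347], [-1.0, 0.0028, -0.0053, -0.066], [0.0049, -0.1322, -0.9912, 1.3237], [0.0, 0.0, 0.0, 1.0]]
```

View pics/scene0.png

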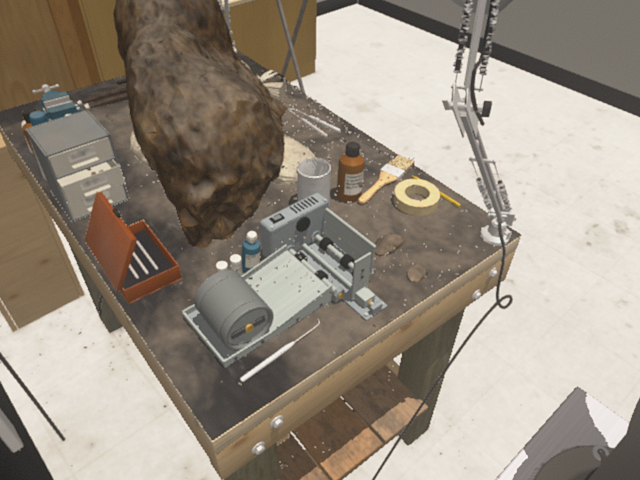

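View pics/top0.png

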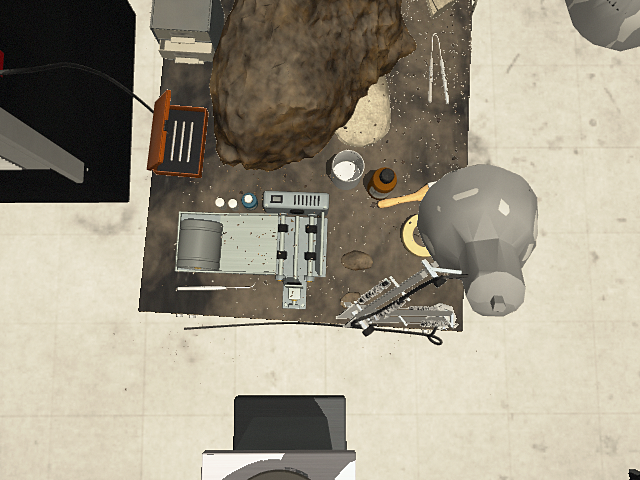

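The scene view shows the barrel on its tray at about (235,310), the mill at (310,260) and the end stop at (370,300). A lamp stands at the bench's front right corner (495,235), with its elbow at (470,105). The top view shows the barrel at (200,243), the stop at (293,295), the lamp elbow at about (350,320) and a large lamp head at (490,230). I'll enlarge both views.

```bash
cat > h.py <<'E'
import numpy as np, cv2
from station import bot
CAM={"scene":(np.array([[542.2794,0,322.0625],[0,542.2794,244.0014],[0,0,1]]),None),"top":None}
def ray(c,u,v):
    d=c["pose"][:3,:3]@np.linalg.inv(c["K"])@np.array([u,v,1.]); return c["pose"][:3,3],d/np.linalg.norm(d)
def plane(c,u,v,z):
    o,d=ray(c,u,v); return (o+d*(z-o[2])/d[2]).round(4)
def tri(c1,p1,c2,p2):
    o1,d1=ray(c1,*p1);o2,d2=ray(c2,*p2)
    s=np.linalg.lstsq(np.c_[d1,-d2],o2-o1,rcond=None)[0]
    a=o1+s[0]*d1;b=o2+s[1]*d2; return ((a+b)/2).round(4),np.linalg.norm(a-b).round(4)
def proj(c,P):
    q=c["pose"][:3,:3].T@(np.array(P)-c["pose"][:3,3]); p=c["K"]@q; return (p[:2]/p[2]).round(1)
E
python3 - <<'E'
from h import *
s=bot.read_camera("scene");t=bot.read_camera("top")
print("elbow",tri(s,(470,105),t,(350,320)))
for z in (0,.1,.3,.45,.6,.8): print(z,"headtop",plane(t,490,230,z),"headleft",plane(t,420,215,z),"scene col480 top",plane(s,480,2,z), "base", plane(s,495,237,z) if z<.05 else "")
T=cv2.resize(t["img"][180:320,165:365],(800,560),interpolation=cv2.INTER_CUBIC)
S=cv2.resize(s["img"][180:380,170:420],(750,600),interpolation=cv2.INTER_CUBIC)
cv2.imwrite("pics/t1.png",T[:,:,::-1]);cv2.imwrite("pics/s1.png",S[:,:,::-1])
E
```

```text
elbow (array([ 0.4207, -0.1305,  0.3621]), np.float64(0.0063))
0 headtop [ 0.6114 -0.4587  0.    ] headleft [ 0.6447 -0.3075  0.    ] scene col480 top [ 1.1967 -1.3611  0.    ] base [ 0.4231 -0.3402  0.    ]
0.1 headtop [ 0.598  -0.4291  0.1   ] headleft [ 0.6289 -0.2893  0.1   ] scene col480 top [ 1.0399 -1.1083  0.1   ] base 
0.3 headtop [ 0.5713 -0.3697  0.3   ] headleft [ 0.5971 -0.2528  0.3   ] scene col480 top [ 0.7264 -0.6027  0.3   ] base 
0.45 headtop [ 0.5513 -0.3252  0.45  ] headleft [ 0.5733 -0.2254  0.45  ] scene col480 top [ 0.4913 -0.2235  0.45  ] base 
0.6 headtop [ 0.5313 -0.2807  0.6   ] headleft [ 0.5495 -0.1981  0.6   ] scene col480 top [0.2562 0.1557 0.6   ] base 
0.8 headtop [ 0.5046 -0.2214  0.8   ] headleft [ 0.5178 -0.1616  0.8   ] scene col480 top [-0.0573  0.6614  0.8   ] base
```

View pics/t1.png

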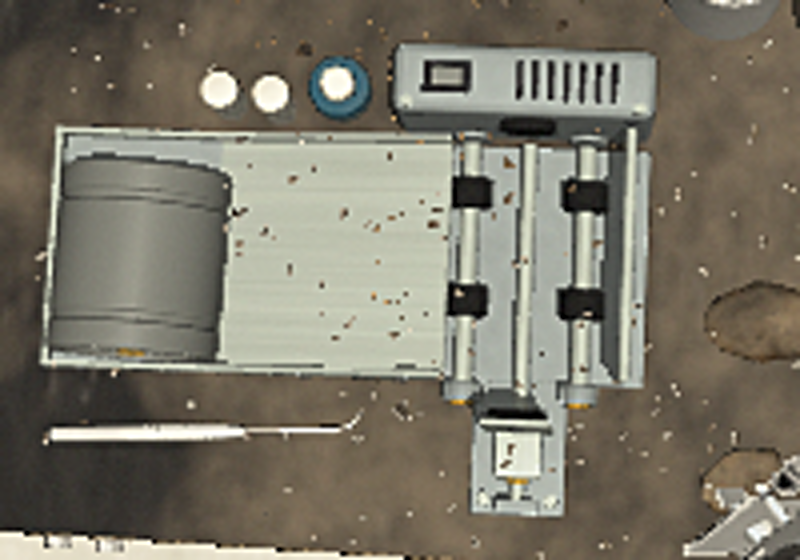

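View pics/s1.png

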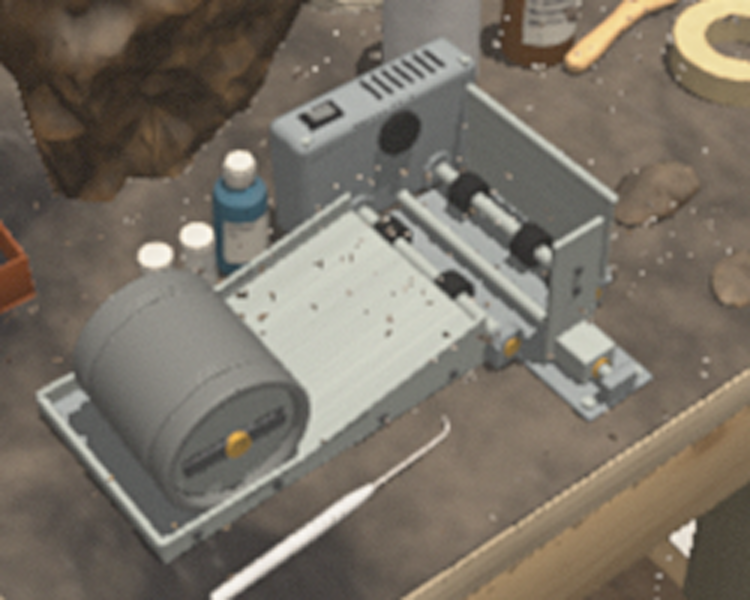

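The crops show the tray's left corners at top px (179,212) and (175.5,271), the housing top corners at (264,191) and (329,193), the guard and the end stop plate. The mill is turned only a few degrees. Next I fit its pose.

```bash
python3 - <<'E'
from h import *
from scipy.optimize import least_squares
s=bot.read_camera("scene");t=bot.read_camera("top")
tp=lambda u,v:(165+u/4,180+v/4); sp=lambda u,v:(170+u/3,180+v/3)
# (cam, px, mill point)
F=[(t,tp(397,46),(.104,-.015,.088)),(t,tp(655,54),(.104,-.150,.088)),
(t,tp(57,128),(.0635,.171,.016)),(t,tp(42,365),(-.0635,.171,.016)),
(t,tp(632,130),(.066,-.138,.075)),
(s,sp(470,85),(.066,-.138,.075)),(s,sp(475,70),(.068,-.150,.088)),(s,sp(274,130),(.068,-.015,.088)),
(s,sp(40,398),(.0635,.171,.016)),(s,sp(165,543),(-.0635,.171,.016)),
(s,sp(603,220),(-.095,-.103,.100)),(s,sp(556,250),(-.095,-.067,.100))]
for c,p,m in F: print(m,plane(c,*p,m[2]))
def P(x,m): 
    ca,sa=np.cos(x[2]),np.sin(x[2]); return np.array([x[0]+ca*m[0]-sa*m[1],x[1]+sa*m[0]+ca*m[1],m[2]])
def res(x): return np.concatenate([(plane(c,*p,m[2])-P(x,m))[:2] for c,p,m in F])
r=least_squares(res,[.56,.06,0],loss="soft_l1",f_scale=.003)
print("mill",r.x, "res mm",(res(r.x)*1e3).round(1).reshape(-1,2).tolist())
x=r.x
print("nest",P(x,(0,-.085,.0636)),"outer plate",P(x,(-.095,-.085,.08)))
# barrel: side edges in top: silhouettes at crop; lid centre in scene (238,445), top
print("lid centre tray",plane(s,*sp(238,445),.048))
for u,v in [(50,345),(228,175),(218,358),(65,160)]: print("barrel edge",plane(t,*tp(u,v),.048))
E
```

```text
(0.104, -0.015, 0.088) [0.6802 0.0253 0.088 ]
(0.104, -0.15, 0.088) [ 0.6757 -0.1063  0.088 ]
(0.0635, 0.171, 0.016) [0.6501 0.2128 0.016 ]
(-0.0635, 0.171, 0.016) [0.5229 0.2176 0.016 ]
(0.066, -0.138, 0.075) [ 0.6386 -0.0946  0.075 ]
(0.066, -0.138, 0.075) [ 0.637  -0.0906  0.075 ]
(0.068, -0.15, 0.088) [ 0.634  -0.0917  0.088 ]
(0.068, -0.015, 0.088) [0.6703 0.0328 0.088 ]
(0.0635, 0.171, 0.016) [0.6467 0.2165 0.016 ]
(-0.0635, 0.171, 0.016) [0.5244 0.2194 0.016 ]
(-0.095, -0.103, 0.1) [ 0.485  -0.0473  0.1   ]
(-0.095, -0.067, 0.1) [ 0.4857 -0.0125  0.1   ]
mill [ 0.57900224  0.04828618 -0.04611349] res mm [[-2.0, -3.2], [-0.3, 0.0], [-0.2, -3.4], [-0.6, -4.4], [0.0, -2.0], [-1.6, 2.0], [-6.0, 13.0], [24.1, 2.6], [-3.6, 0.3], [0.9, -2.6], [5.6, 2.9], [4.7, 1.8]]
nest [ 0.57508398 -0.03662346  0.0636    ] outer plate [ 0.48018497 -0.03224423  0.08      ]
lid centre tray [0.5282 0.168  0.048 ]
barrel edge [0.5311 0.2068 0.048 ]
barrel edge [0.6197 0.1161 0.048 ]
barrel edge [0.524  0.1197 0.048 ]
barrel edge [0.6279 0.2014 0.048 ]
```

```bash
cat >> h.py <<'E'
def P(x,m):
    ca,sa=np.cos(x[2]),np.sin(x[2]); return np.array([x[0]+ca*m[0]-sa*m[1],x[1]+sa*m[0]+ca*m[1],m[2]])
E
python3 - <<'E'
from h import *
from scipy.optimize import least_squares
s=bot.read_camera("scene");t=bot.read_camera("top")
tp=lambda u,v:(165+u/4,180+v/4); sp=lambda u,v:(170+u/3,180+v/3)
F=[(t,tp(397,46),(.104,-.015,.088)),(t,tp(655,54),(.104,-.150,.088)),
(t,tp(57,128),(.0635,.171,.016)),(t,tp(42,365),(-.0635,.171,.016)),
(t,tp(632,130),(.066,-.138,.075)),(s,sp(470,85),(.066,-.138,.075)),
(s,sp(40,398),(.0635,.171,.016)),(s,sp(165,543),(-.0635,.171,.016)),
(s,sp(603,220),(-.095,-.103,.100)),(s,sp(556,250),(-.095,-.067,.100)),(t,tp(548,428),(-.095,-.103,.1)),(t,tp(484,420),(-.095,-.067,.1))]
def res(x): return np.concatenate([(plane(c,*p,m[2])-P(x,m))[:2] for c,p,m in F])
x=least_squares(res,[.56,.06,0],loss="soft_l1",f_scale=.003).x
print("mill",x,(res(x)*1e3).round(1).reshape(-1,2).tolist())
print("nest",P(x,(0,-.085,.0636)),"plate",P(x,(-.095,-.085,.08)),"foot",P(x,(0,.082,0)))
iv=lambda w:P((0,0,-x[2]),np.array(w)-[x[0],x[1],0])
# barrel tangent: left/right silhouettes in top at mid length
for u,v in [(57,255),(223,255)]: print("tang",iv(plane(t,*tp(u,v),.048)))
print("lid",iv(plane(s,*sp(238,445),.048)))
# lamp points
print("lamp seg upper near head, candidates")
for z in (.3,.35,.4,.45,.5,.55,.6): print(z,plane(t,455,270,z), proj(s,plane(t,455,270,z)))
E
```

```text
mill [ 0.58002032  0.04685631 -0.03976128] [[-3.1, -2.4], [-2.3, 0.9], [-0.2, -2.4], [-0.5, -2.6], [-1.9, -0.9], [-3.5, 3.1], [-3.6, 1.3], [1.0, -0.8], [4.0, 5.0], [3.3, 3.8], [4.2, 0.7], [6.9, -3.6]]
nest [ 0.5766415  -0.03807651  0.0636    ] plate [ 0.48171658 -0.03430018  0.08      ] foot [0.58327988 0.1287915  0.        ]
tang [-0.00837715  0.15723496  0.048     ]
tang [-0.0051465   0.07099522  0.048     ]
lid [-0.05659492  0.11898804  0.048     ]
lamp seg upper near head, candidates
0.3 [ 0.5043 -0.3086  0.3   ] [484.9  83.5]
0.35 [ 0.5009 -0.2968  0.35  ] [489.4  56.4]
0.4 [ 0.4975 -0.2849  0.4   ] [494.3  26.4]
0.45 [ 0.4941 -0.2731  0.45  ] [499.8  -7. ]
0.5 [ 0.4907 -0.2612  0.5   ] [506.  -44.3]
0.55 [ 0.4873 -0.2494  0.55  ] [513.  -86.4]
0.6 [ 0.4839 -0.2375  0.6   ] [ 520.9 -134.2]
```

Mill pose: about (0.580, 0.047), yaw about -0.039. The barrel is at mill (-0.008, 0.115). The lamp elbow is at (0.42, -0.13, 0.36), so I'll retract high and swing the arm inside it.

>>> servo_tool(
  motion=[
    [[0, -0.03, -0.04, 0, 0, 0, 0.7], [0, -0.06, -0.07, 0, 0, 0, 0.7], [0, -0.09, -0.1, 0, 0, 0, 0.7], [0, -0.12, -0.12, 0, 0, 0, 0.7], [0, -0.15, -0.14, 0, 0, 0, 0.7], [0, -0.18, -0.16, 0, 0, 0, 0.7], [0, -0.21, -0.18, 0, 0, 0, 0.7], [0, -0.24, -0.2, 0, 0, 0, 0.7], [0, -0.27, -0.21, 0, 0, 0, 0.7], [0, -0.3, -0.22, 0, 0, 0, 0.7], [0, -0.315, -0.22, 0, 0, 0, 0.7], [0, -0.315, -0.22, 0, 0, 0, 0.7]],
  ],
)

```text
t: 1.4
eef_pos: [0.0932, -0.3454, 0.4528]
tool_rot: [0.002, 0.991, 0.132, 0.0]
contact_force: [0.1, -0.7, -0.0]
gripper_width: 0.699
grasp_force: 0.0
```

```bash
cat >> h.py <<'E'
def rows(W):
    """world waypoints (x,y,z,psi_deg) -> tool-frame rows from the present pose"""
    o=bot.get_obs(); from scipy.spatial.transform import Rotation as R
    w,a,b,c=o["tool_rot"]; M=R.from_quat([a,b,c,w])
    X=M.as_matrix()[:,0]; psi=np.degrees(np.arctan2(X[1],X[0]))
    print("t",round(o["t"],2),"pos",o["eef_pos"].round(4),"psi",psi.round(2),"Zt",M.as_matrix()[:,2].round(4),"q",o["q"].round(2),"F",o["contact_force"].round(1),"w",round(o["gripper_width"],2))
    for x,y,z,p in W:
        p=np.radians(p); N=R.from_matrix(np.array([[np.cos(p),np.sin(p),0],[np.sin(p),-np.cos(p),0],[0,0,-1]]))
        print(M.inv().apply(np.array([x,y,z])-o["eef_pos"]).round(4),(np.degrees((M.inv()*N).as_rotvec())/5).round(2))
E
python3 - <<'E'
from h import *
W=[]
for a in range(-65,26,10): W.append((.36*np.cos(np.radians(a)),.36*np.sin(np.radians(a)),.45,a+90 if a<-10 else 80))
rows(W)
E
```

```text
t 1.4 pos [ 0.0932 -0.3454  0.4528] psi 15.12 Zt [ 0.0014 -0.0031 -1.    ] q [ 1.17 -0.22 -0.03  1.87 -0.01  1.49 -0.17] F [ 0.1 -0.7 -0. ] w 0.7
[ 0.0619 -0.0031  0.0028] [ 0.04 -0.   -1.98]
[ 0.1226 -0.0193  0.0028] [ 0.04  0.   -3.98]
[ 0.1795 -0.0457  0.0027] [ 0.04  0.   -5.98]
[ 0.231  -0.0815  0.0026] [ 0.04  0.01 -7.98]
[ 0.2754 -0.1258  0.0025] [ 0.04  0.01 -9.98]
[ 0.3115 -0.1772  0.0023] [ 4.000e-02  1.000e-02 -1.198e+01]
[ 0.3382 -0.234   0.0022] [  0.04   0.02 -12.98]
[ 0.3545 -0.2945  0.002 ] [  0.04   0.02 -12.98]
[ 0.3601 -0.357   0.0018] [  0.04   0.02 -12.98]
[ 0.3548 -0.4196  0.0015] [  0.04   0.02 -12.98]
```

>>> servo_tool(
  motion=[
    [[0.031, 0, 0, 0, 0, -1, 0.7], [0.062, -0.003, 0, 0, 0, -2, 0.7], [0.093, -0.011, 0, 0, 0, -3, 0.7], [0.123, -0.019, 0, 0, 0, -4, 0.7], [0.151, -0.032, 0, 0, 0, -5, 0.7], [0.18, -0.046, 0, 0, 0, -6, 0.7], [0.206, -0.063, 0, 0, 0, -7, 0.7], [0.231, -0.082, 0, 0, 0, -8, 0.7], [0.254, -0.103, 0, 0, 0, -9, 0.7], [0.275, -0.126, 0, 0, 0, -10, 0.7], [0.294, -0.151, 0, 0, 0, -11, 0.7], [0.312, -0.177, 0, 0, 0, -12, 0.7], [0.326, -0.205, 0, 0, 0, -13, 0.7], [0.338, -0.234, 0, 0, 0, -14, 0.7], [0.347, -0.264, 0, 0, 0, -14.5, 0.7], [0.355, -0.294, 0, 0, 0, -14.5, 0.7], [0.358, -0.325, 0, 0, 0, -14.5, 0.7], [0.36, -0.357, 0, 0, 0, -14.5, 0.7], [0.358, -0.388, 0, 0, 0, -14.5, 0.7], [0.355, -0.42, 0, 0, 0, -14.5, 0.7]],
  ],
)

```text
t: 3.07
eef_pos: [0.3271, 0.1519, 0.4512]
tool_rot: [-0.0, 0.722, 0.692, 0.0]
contact_force: [0.2, 0.6, 0.3]
gripper_width: 0.698
grasp_force: 0.0
```

```bash
python3 - <<'E'
from h import *
x=(.580,.0475,-.0385)
ps=90+np.degrees(-.0385)
p=lambda my,z,mx=-.008:(*P(x,(mx,my,0))[:2],z,ps)
rows([p(.21,.25),p(.21,.10),p(.21,.045)])
print(p(.21,.045))
E
```

```text
t 3.07 pos [0.3271 0.1519 0.4512] psi 87.63 Zt [-1.e-04  1.e-03 -1.e+00] q [ 0.55 -0.26 -0.87  1.82 -0.2   1.49 -0.33] F [0.2 0.6 0.3] w 0.7
[0.116  0.2485 0.2012] [-0.   -0.01 -0.03]
[0.1158 0.2485 0.3512] [-0.   -0.01 -0.03]
[0.1158 0.2485 0.4062] [-0.   -0.01 -0.03]
(np.float64(0.5800889310838282), np.float64(0.25765230689017504), 0.045, np.float64(87.79411248874634))
```

>>> servo_tool(
  motion=[
    [[0.014, 0.03, 0.024, 0, 0, 0, 0.7], [0.028, 0.06, 0.049, 0, 0, 0, 0.7], [0.042, 0.09, 0.073, 0, 0, 0, 0.7], [0.056, 0.12, 0.097, 0, 0, 0, 0.7], [0.07, 0.15, 0.122, 0, 0, 0, 0.7], [0.084, 0.18, 0.146, 0, 0, 0, 0.7], [0.098, 0.21, 0.17, 0, 0, 0, 0.7], [0.112, 0.24, 0.195, 0, 0, 0, 0.7], [0.116, 0.248, 0.22, 0, 0, 0, 0.7], [0.116, 0.248, 0.25, 0, 0, 0, 0.7], [0.116, 0.248, 0.28, 0, 0, 0, 0.7], [0.116, 0.248, 0.31, 0, 0, 0, 0.7], [0.116, 0.248, 0.33, 0, 0, 0, 0.7], [0.116, 0.248, 0.35, 0, 0, 0, 0.7], [0.116, 0.248, 0.35, 0, 0, 0, 0.7], [0.116, 0.248, 0.35, 0, 0, 0, 0.7]],
  ],
)

```text
t: 4.4
eef_pos: [0.5793, 0.2557, 0.1]
tool_rot: [-0.001, 0.722, 0.692, -0.001]
contact_force: [-0.3, 0.4, 0.9]
gripper_width: 0.699
grasp_force: 0.0
```

```bash
python3 - <<'E'
from h import *
x=(.580,.0475,-.0385)
ps=90+np.degrees(-.0385)
p=lambda my,z,mx=-.008:(*P(x,(mx,my,0))[:2],z,ps)
rows([p(.21,.04),p(.18,.04),p(.082,.045),p(.04,.05),p(-.01,.06),p(-.02,.06)])
s=bot.read_camera("scene")["img"];t=bot.read_camera("top")["img"]
a=cv2.resize(s[150:390,150:390],(400,400)); b=cv2.resize(t[150:330,150:330],(400,400))
cv2.imwrite("pics/c2.png",np.hstack([a,b])[:,:,::-1])
E
```

```text
t 4.4 pos [0.5793 0.2557 0.1   ] psi 87.59 Zt [-2.7e-03 -4.0e-04 -1.0e+00] q [ 0.09  0.72 -0.87  1.72  0.63  1.01 -1.06] F [-0.3  0.4  0.9] w 0.7
[0.002  0.0008 0.06  ] [-0.03  0.01 -0.04]
[-0.028   0.0009  0.06  ] [-0.03  0.01 -0.04]
[-0.126   0.0013  0.055 ] [-0.03  0.01 -0.04]
[-0.168   0.0014  0.0501] [-0.03  0.01 -0.04]
[-0.218   0.0015  0.0401] [-0.03  0.01 -0.04]
[-0.228   0.0016  0.0401] [-0.03  0.01 -0.04]
```

View pics/c2.png

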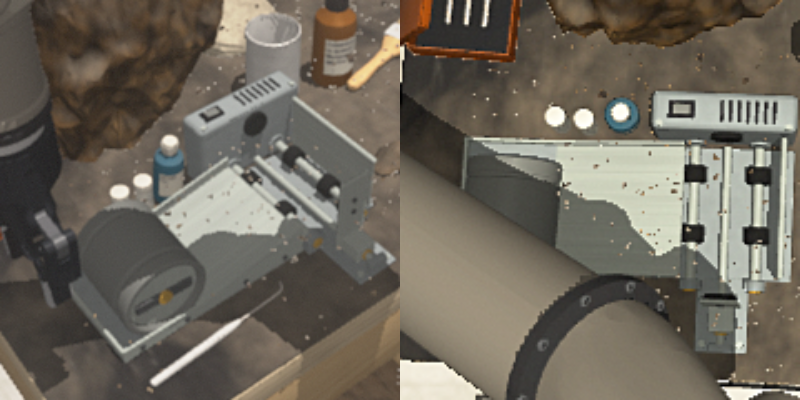

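The picture shows the fingertips left of the barrel at about (60,280) in the scene half, clear of it. The vials stand beyond the ramp. The arm's link passes high over the tray. I'll descend and come up to the barrel.

>>> servo_tool(
  motion=[
    [[0.002, 0, 0.02, 0, 0, 0, 0.7], [0.002, 0, 0.04, 0, 0, 0, 0.7], [0.002, 0.001, 0.055, 0, 0, 0, 0.7], [0.002, 0.001, 0.065, 0, 0, 0, 0.7], [-0.004, 0.001, 0.065, 0, 0, 0, 0.7], [-0.012, 0.001, 0.065, 0, 0, 0, 0.7], [-0.02, 0.001, 0.065, 0, 0, 0, 0.7], [-0.026, 0.001, 0.065, 0, 0, 0, 0.7], [-0.029, 0.001, 0.065, 0, 0, 0, 0.7], [-0.031, 0.001, 0.065, 0, 0, 0, 0.7], [-0.033, 0.001, 0.065, 0, 0, 0, 0.7], [-0.035, 0.001, 0.065, 0, 0, 0, 0.7], [-0.037, 0.001, 0.065, 0, 0, 0, 0.7], [-0.039, 0.001, 0.065, 0, 0, 0, 0.7], [-0.041, 0.001, 0.065, 0, 0, 0, 0.7], [-0.043, 0.001, 0.065, 0, 0, 0, 0.7]],
  ],
)

```text
t: 5.83
eef_pos: [0.5789, 0.2129, 0.0363]
tool_rot: [-0.0, 0.722, 0.692, -0.0]
contact_force: [-0.1, 0.3, 0.3]
gripper_width: 0.7
grasp_force: 0.1
```

```bash
python3 - <<'E'
from h import *
x=(.580,.0475,-.0385)
rows([])
o=bot.get_obs(); print("mill TCP",P((0,0,-x[2]),o["eef_pos"]-[x[0],x[1],0]))
E
```

```text
t 5.83 pos [0.5789 0.2129 0.0363] psi 87.62 Zt [-0. -0. -1.] q [ 0.12  0.77 -0.82  1.79  0.71  0.89 -1.06] F [-0.1  0.3  0.3] w 0.7
mill TCP [-0.00749796  0.16528057  0.03628218]
```

>>> servo_tool(
  motion=[
    [[-0.002, 0, 0, 0, 0, 0, 0.7], [-0.004, 0, 0, 0, 0, 0, 0.7], [-0.006, 0, 0, 0, 0, 0, 0.7], [-0.008, 0, 0, 0, 0, 0, 0.7], [-0.01, 0, 0, 0, 0, 0, 0.7], [-0.012, 0, 0, 0, 0, 0, 0.7], [-0.014, 0, 0, 0, 0, 0, 0.7], [-0.016, 0, 0, 0, 0, 0, 0.7], [-0.018, 0, 0, 0, 0, 0, 0.7], [-0.02, 0, 0, 0, 0, 0, 0.7], [-0.022, 0, 0, 0, 0, 0, 0.7], [-0.024, 0, 0, 0, 0, 0, 0.7], [-0.026, 0, 0, 0, 0, 0, 0.7], [-0.028, 0, -0.001, 0, 0, 0, 0.7], [-0.03, 0, -0.001, 0, 0, 0, 0.7], [-0.032, 0, -0.002, 0, 0, 0, 0.7], [-0.034, 0, -0.002, 0, 0, 0, 0.7], [-0.036, 0, -0.003, 0, 0, 0, 0.7], [-0.038, 0, -0.003, 0, 0, 0, 0.7], [-0.04, 0, -0.003, 0, 0, 0, 0.7]],
  ],
)

```text
t: 7.5
eef_pos: [0.5773, 0.173, 0.0394]
tool_rot: [-0.0, 0.722, 0.692, 0.0]
contact_force: [0.2, 5.3, 1.8]
gripper_width: 0.696
grasp_force: 2.2
```

```bash
python3 - <<'E'
from h import *
x=(.580,.0475,-.0385)
rows([])
o=bot.get_obs(); print("mill TCP",P((0,0,-x[2]),o["eef_pos"]-[x[0],x[1],0]))
s=bot.read_camera("scene")["img"];w=bot.read_camera("wrist")["img"]
a=cv2.resize(s[200:380,160:400],(400,300)); b=cv2.resize(w,(400,300))
cv2.imwrite("pics/c3.png",np.hstack([a,b])[:,:,::-1])
E
```

```text
t 7.5 pos [0.5773 0.173  0.0394] psi 87.61 Zt [ 2.e-04  2.e-04 -1.e+00] q [ 0.2   0.75 -0.82  1.83  0.71  0.88 -1.01] F [0.2 5.3 1.8] w 0.7
mill TCP [-0.00751153  0.12526444  0.03940606]
```

View pics/c3.png

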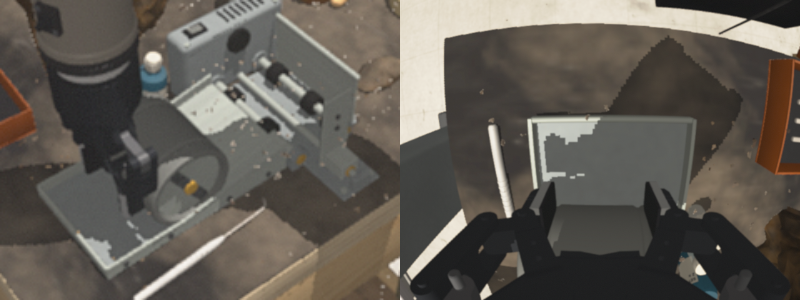

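The scene half shows the two fingertips against the barrel's back at (130,170), with the barrel at the ramp foot and square to the tray. Before going further right I'll check the forearm's clearance to the lamp.

```bash
python3 - <<'E'
from h import *
s=bot.read_camera("scene");t=bot.read_camera("top")
def pl(c,a,b):
    o,d=ray(c,*a);_,e=ray(c,*b);n=np.cross(d,e);n/=np.linalg.norm(n);return n,n@o
n1,k1=pl(s,(470,105),(487,2));n2,k2=pl(t,(355,320),(440,270))
d=np.cross(n1,n2);d/=np.linalg.norm(d)
for z in(.36,.45,.55,.65,.75): print("lamp upper",np.linalg.solve(np.array([n1,n2,[0,0,1]]),[k1,k2,z]).round(3))
def seg(p,q,a,b,n=200):
    u=np.linspace(0,1,n)[:,None]; A=p+u*(q-p);B=a+u*(b-a)
    return np.linalg.norm(A[:,None]-B[None],axis=2).min()
E1=np.array([.42,-.13,.36]);B0=np.array([.42,-.34,0]);H=np.linalg.solve(np.array([n1,n2,[0,0,1]]),[k1,k2,.65])
o=bot.get_obs();q=o["q"]
for L in(.25,.3,.35):
  for q1,T in((q[0],o["eef_pos"]),(q[0]+.2,[.573,.095,.055]),(q[0]+.3,[.57,.04,.06]),(q[0]+.45,[.47,-.034,.06])):
    y=-(q1+.11);e=np.array([.5*np.sin(q[1])*np.cos(y),.5*np.sin(q[1])*np.sin(y),L+.5*np.cos(q[1])])
    w=np.array(T)+[0,0,L]
    print(L,e.round(2),"forearm",np.linalg.norm(w-e).round(3),"clear",seg(e,w,E1,H).round(3),seg(w,np.array(T),E1,H).round(3),seg(e,w,E1,B0).round(3))
cv2.imwrite("pics/t4.png",t["img"][150:,100:560,::-1])
E
```

```text
lamp upper [ 0.451 -0.185  0.36 ]
lamp upper [ 0.449 -0.172  0.45 ]
lamp upper [ 0.446 -0.159  0.55 ]
lamp upper [ 0.444 -0.145  0.65 ]
lamp upper [ 0.442 -0.132  0.75 ]
0.25 [ 0.33 -0.1   0.61] forearm 0.495 clear 0.107 0.348 0.185
0.25 [ 0.3  -0.17  0.61] forearm 0.489 clear 0.072 0.278 0.138
0.25 [ 0.28 -0.2   0.61] forearm 0.482 clear 0.049 0.232 0.109
0.25 [ 0.25 -0.23  0.61] forearm 0.427 clear 0.042 0.119 0.053
0.3 [ 0.33 -0.1   0.66] forearm 0.495 clear 0.112 0.341 0.219
0.3 [ 0.3  -0.17  0.66] forearm 0.489 clear 0.077 0.272 0.174
0.3 [ 0.28 -0.2   0.66] forearm 0.482 clear 0.054 0.227 0.146
0.3 [ 0.25 -0.23  0.66] forearm 0.427 clear 0.047 0.108 0.082
0.35 [ 0.33 -0.1   0.71] forearm 0.495 clear 0.117 0.341 0.254
0.35 [ 0.3  -0.17  0.71] forearm 0.489 clear 0.082 0.272 0.211
0.35 [ 0.28 -0.2   0.71] forearm 0.482 clear 0.058 0.226 0.184
0.35 [ 0.25 -0.23  0.71] forearm 0.427 clear 0.051 0.108 0.114
```

View pics/t4.png

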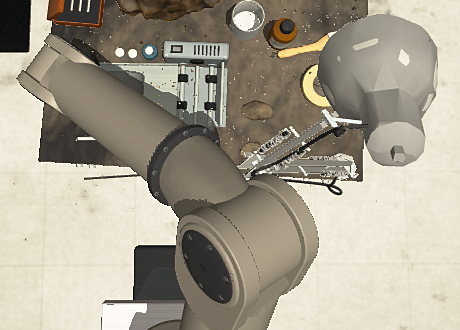

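The top picture shows the forearm running from the elbow at (245,245) to the upper left. The lamp elbow is close by at (245,170), below the forearm. I'll recompute with a more plausible lamp arm and refresh this check after each push.

```bash
cat >> h.py <<'E'
def clear(o=None):
    o=o or bot.get_obs();q=o["q"];y=-(q[0]+.11);T=o["eef_pos"]
    r=.5*np.sin(q[1]);e=np.array([r*np.cos(y),r*np.sin(y),.29+.5*np.cos(q[1])]);w=T+[0,0,.29]
    E1=np.array([.42,-.13,.36]);H=np.array([.474,-.2,.75]);B0=np.array([.42,-.34,0]);u=np.linspace(0,1,150)[:,None]
    g=lambda p,q,a,b:np.linalg.norm((p+u*(q-p))[:,None]-(a+u*(b-a))[None],axis=2).min()
    print("elbow",e.round(2),"clear axis up/low/hand",[g(*k).round(3) for k in((e,w,E1,H),(e,w,E1,B0),(w,T,E1,B0))])
def st(x=(.580,.0475,-.0385)):
    rows([]);clear();o=bot.get_obs();print("mill TCP",P((0,0,-x[2]),o["eef_pos"]-[x[0],x[1],0]).round(4))
E
python3 - <<'E'
from h import *
st()
s=bot.read_camera("scene")
E1=np.array([.42,-.13,.36]);H=np.array([.474,-.2,.75])
for f in (0,.15,.25,.3): print(proj(s,E1+f*(H-E1)))
E
```

```text
t 7.7 pos [0.5772 0.1722 0.039 ] psi 87.59 Zt [-3.0e-04 -1.2e-03 -1.0e+00] q [ 0.2   0.75 -0.82  1.83  0.71  0.88 -1.01] F [0.7 2.6 1.5] w 0.7
elbow [ 0.33 -0.1   0.65] clear axis up/low/hand [np.float64(0.14), np.float64(0.212), np.float64(0.342)]
mill TCP [-0.0076  0.1245  0.039 ]
[467.4 106.5]
[476.7  58.5]
[483.3  24. ]
[486.8   5.9]
```

>>> servo_tool(
  motion=[
    [[-0.002, 0, 0, 0, 0, 0, 0.7], [-0.004, 0, -0.001, 0, 0, 0, 0.7], [-0.006, 0, -0.001, 0, 0, 0, 0.7], [-0.008, 0, -0.0015, 0, 0, 0, 0.7], [-0.01, 0, -0.002, 0, 0, 0, 0.7], [-0.012, 0, -0.002, 0, 0, 0, 0.7], [-0.014, 0, -0.0025, 0, 0, 0, 0.7], [-0.016, 0, -0.003, 0, 0, 0, 0.7], [-0.018, 0, -0.0035, 0, 0, 0, 0.7], [-0.02, 0, -0.004, 0, 0, 0, 0.7], [-0.022, 0, -0.004, 0, 0, 0, 0.7], [-0.024, 0, -0.0045, 0, 0, 0, 0.7], [-0.026, 0, -0.005, 0, 0, 0, 0.7], [-0.028, 0, -0.005, 0, 0, 0, 0.7], [-0.03, 0, -0.0055, 0, 0, 0, 0.7], [-0.032, 0, -0.006, 0, 0, 0, 0.7], [-0.034, 0, -0.0065, 0, 0, 0, 0.7], [-0.036, 0, -0.007, 0, 0, 0, 0.7], [-0.038, 0, -0.007, 0, 0, 0, 0.7], [-0.04, 0, -0.0075, 0, 0, 0, 0.7]],
  ],
)

```text
t: 9.42
eef_pos: [0.5755, 0.1329, 0.0468]
tool_rot: [-0.0, 0.722, 0.692, -0.0]
contact_force: [0.6, 4.9, 2.7]
gripper_width: 0.698
grasp_force: 2.2
```

```bash
python3 -c "
from h import *
st()"
```

```text
t 9.42 pos [0.5755 0.1329 0.0468] psi 87.61 Zt [-1.e-04 -0.e+00 -1.e+00] q [ 0.27  0.73 -0.83  1.85  0.7   0.88 -0.94] F [0.6 4.9 2.7] w 0.7
elbow [ 0.31 -0.12  0.66] clear axis up/low/hand [np.float64(0.129), np.float64(0.195), np.float64(0.306)]
mill TCP [-0.0078  0.0851  0.0468]
```

The lamp model reprojects well (487,6) and the clearance is ample. I'll continue the push.

>>> servo_tool(
  motion=[
    [[-0.002, 0, -0.0005, 0, 0, 0, 0.7], [-0.004, 0, -0.001, 0, 0, 0, 0.7], [-0.006, 0, -0.001, 0, 0, 0, 0.7], [-0.008, 0, -0.0015, 0, 0, 0, 0.7], [-0.01, 0, -0.002, 0, 0, 0, 0.7], [-0.012, 0, -0.002, 0, 0, 0, 0.7], [-0.014, 0, -0.0025, 0, 0, 0, 0.7], [-0.016, 0, -0.003, 0, 0, 0, 0.7], [-0.018, 0, -0.0035, 0, 0, 0, 0.7], [-0.02, 0, -0.004, 0, 0, 0, 0.7], [-0.022, 0, -0.004, 0, 0, 0, 0.7], [-0.024, 0, -0.0045, 0, 0, 0, 0.7], [-0.026, 0, -0.005, 0, 0, 0, 0.7], [-0.028, 0, -0.005, 0, 0, 0, 0.7], [-0.03, 0, -0.0055, 0, 0, 0, 0.7], [-0.032, 0, -0.006, 0, 0, 0, 0.7], [-0.034, 0, -0.0065, 0, 0, 0, 0.7], [-0.036, 0, -0.007, 0, 0, 0, 0.7], [-0.038, 0, -0.007, 0, 0, 0, 0.7], [-0.04, 0, -0.0075, 0, 0, 0, 0.7]],
  ],
)

```text
t: 11.08
eef_pos: [0.5739, 0.0929, 0.0543]
tool_rot: [-0.0, 0.722, 0.692, -0.0]
contact_force: [-0.1, 4.1, 3.0]
gripper_width: 0.703
grasp_force: 2.2
```

```bash
python3 - <<'E'
from h import *
st()
s=bot.read_camera("scene")["img"];w=bot.read_camera("wrist")["img"]
a=cv2.resize(s[180:380,180:400],(440,400)); b=cv2.resize(w[180:480,160:480],(360,338))
b=cv2.copyMakeBorder(b,0,62,0,0,cv2.BORDER_CONSTANT)
cv2.imwrite("pics/c5.png",np.hstack([a,b])[:,:,::-1])
E
```

```text
t 11.08 pos [0.5739 0.0929 0.0543] psi 87.61 Zt [-1.e-04 -0.e+00 -1.e+00] q [ 0.35  0.71 -0.84  1.87  0.68  0.88 -0.88] F [-0.1  4.1  3. ] w 0.7
elbow [ 0.29 -0.15  0.67] clear axis up/low/hand [np.float64(0.115), np.float64(0.176), np.float64(0.271)]
mill TCP [-0.0079  0.0452  0.0543]
```

View pics/c5.png

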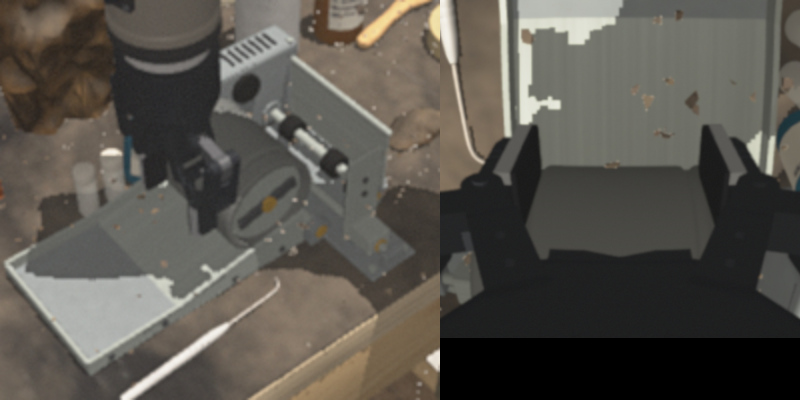

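The fingertips are square on the barrel's back, and the barrel is about 44 mm short of the first roller with its lid still clear of the end stop plate. I'll continue.

>>> servo_tool(
  motion=[
    [[-0.002, 0, -0.0005, 0, 0, 0, 0.7], [-0.004, 0, -0.001, 0, 0, 0, 0.7], [-0.006, 0, -0.001, 0, 0, 0, 0.7], [-0.008, 0, -0.0015, 0, 0, 0, 0.7], [-0.01, 0, -0.002, 0, 0, 0, 0.7], [-0.012, 0, -0.002, 0, 0, 0, 0.7], [-0.014, 0, -0.0025, 0, 0, 0, 0.7], [-0.016, 0, -0.003, 0, 0, 0, 0.7], [-0.018, 0, -0.0035, 0, 0, 0, 0.7], [-0.02, 0, -0.004, 0, 0, 0, 0.7], [-0.022, 0, -0.004, 0, 0, 0, 0.7], [-0.024, 0, -0.0045, 0, 0, 0, 0.7], [-0.026, 0, -0.005, 0, 0, 0, 0.7], [-0.028, 0, -0.005, 0, 0, 0, 0.7], [-0.03, 0, -0.0055, 0, 0, 0, 0.7], [-0.032, 0, -0.006, 0, 0, 0, 0.7], [-0.034, 0, -0.0065, 0, 0, 0, 0.7], [-0.036, 0, -0.007, 0, 0, 0, 0.7], [-0.037, 0, -0.007, 0, 0, 0, 0.7], [-0.038, 0, -0.007, 0, 0, 0, 0.7]],
  ],
)

```text
t: 12.85
eef_pos: [0.5723, 0.0545, 0.0612]
tool_rot: [0.0, 0.722, 0.692, -0.0]
contact_force: [-0.5, 1.3, 1.0]
gripper_width: 0.699
grasp_force: 0.7
```

```bash
python3 -c "
from h import *
st()"
```

```text
t 12.85 pos [0.5723 0.0545 0.0612] psi 87.59 Zt [-2.e-04 -6.e-04 -1.e+00] q [ 0.43  0.69 -0.85  1.89  0.67  0.88 -0.81] F [-0.5  1.3  1. ] w 0.7
elbow [ 0.27 -0.16  0.68] clear axis up/low/hand [np.float64(0.099), np.float64(0.158), np.float64(0.239)]
mill TCP [-0.008   0.0067  0.0612]
```

Force is easing near the roller. I'll take the last stretch in 1 mm steps.

>>> servo_tool(
  motion=[
    [[-0.001, 0, 0, 0, 0, 0, 0.7], [-0.002, 0, 0, 0, 0, 0, 0.7], [-0.003, 0, 0, 0, 0, 0, 0.7], [-0.004, 0, 0, 0, 0, 0, 0.7], [-0.005, 0, 0, 0, 0, 0, 0.7], [-0.006, 0, 0, 0, 0, 0, 0.7], [-0.007, 0, 0, 0, 0, 0, 0.7], [-0.008, 0, 0, 0, 0, 0, 0.7], [-0.009, 0, 0, 0, 0, 0, 0.7], [-0.01, 0, 0, 0, 0, 0, 0.7], [-0.011, 0, 0, 0, 0, 0, 0.7], [-0.012, 0, 0, 0, 0, 0, 0.7], [-0.012, 0, 0, 0, 0, 0, 0.7], [-0.012, 0, 0, 0, 0, 0, 0.7], [-0.012, 0, 0, 0, 0, 0, 0.7]],
  ],
)

```text
t: 14.1
eef_pos: [0.5718, 0.0433, 0.0613]
tool_rot: [0.0, 0.722, 0.692, 0.0]
contact_force: [-0.3, 0.3, -0.5]
gripper_width: 0.698
grasp_force: 0.0
```

```bash
python3 - <<'E'
from h import *
st()
s=bot.read_camera("scene")["img"];w=bot.read_camera("wrist")["img"]
a=cv2.resize(s[180:380,180:400],(440,400)); b=cv2.resize(w[180:480,160:480],(360,338))
b=cv2.copyMakeBorder(b,0,62,0,0,cv2.BORDER_CONSTANT)
cv2.imwrite("pics/c6.png",np.hstack([a,b])[:,:,::-1])
E
```

```text
t 14.1 pos [0.5718 0.0433 0.0613] psi 87.62 Zt [ 1.e-04  0.e+00 -1.e+00] q [ 0.45  0.69 -0.85  1.89  0.67  0.88 -0.79] F [-0.3  0.3 -0.5] w 0.7
elbow [ 0.27 -0.17  0.68] clear axis up/low/hand [np.float64(0.093), np.float64(0.152), np.float64(0.231)]
mill TCP [-0.008  -0.0046  0.0613]
```

View pics/c6.png

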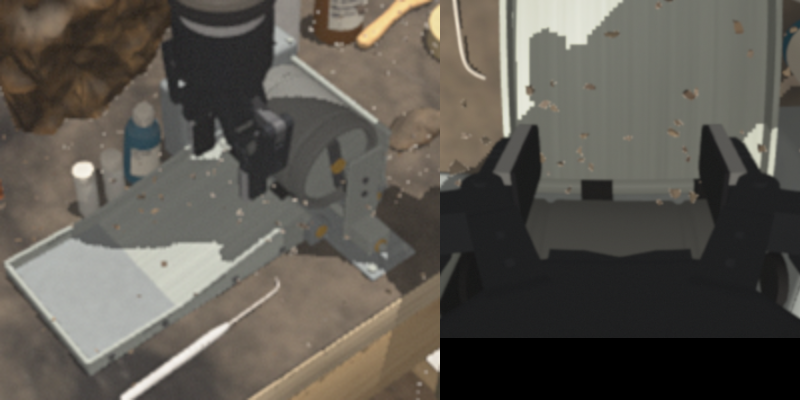

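The scene half shows the barrel down between the rollers, with its lid just beside the stop plate. The wrist half shows a gap between the fingers and the barrel. With contact force at zero, the barrel is home. I'll back off, rise and move left, so I can bring the elbow back from the lamp with a retracted swing before going to the end stop.

>>> servo_tool(
  motion=[
    [[0.015, 0, 0, 0, 0, 0, 0.7], [0.035, 0, 0, 0, 0, 0, 0.7], [0.06, 0, -0.01, 0, 0, 0, 0.7], [0.08, 0, -0.04, 0, 0, 0, 0.7], [0.1, 0, -0.075, 0, 0, 0, 0.5], [0.12, -0.01, -0.11, 0, 0, 0, 0.2], [0.145, -0.02, -0.14, 0, 0, 0, 0], [0.17, -0.03, -0.165, 0, 0, 0, 0], [0.2, -0.04, -0.19, 0, 0, 0, 0], [0.23, -0.05, -0.21, 0, 0, 0, 0], [0.26, -0.06, -0.23, 0, 0, 0, 0], [0.295, -0.075, -0.24, 0, 0, 0, 0], [0.33, -0.085, -0.24, 0, 0, 0, 0], [0.33, -0.085, -0.24, 0, 0, 0, 0]],
  ],
)

```text
t: 15.37
eef_pos: [0.4952, 0.3851, 0.3031]
tool_rot: [-0.002, 0.718, 0.696, 0.002]
contact_force: [-0.4, 0.2, 0.7]
gripper_width: -0.001
grasp_force: 0.0
```

```bash
python3 - <<'E'
from h import *
st()
c=lambda a,r=.36:(r*np.cos(np.radians(a)),r*np.sin(np.radians(a)),.45,87.6)
rows([c(a) for a in(37,27,17,7,-4)])
E
```

```text
t 15.37 pos [0.4952 0.3851 0.3031] psi 88.27 Zt [-4.0e-04  6.3e-03 -1.0e+00] q [-0.05  0.52 -1.02  1.54  0.45  1.33 -1.15] F [-0.4  0.2  0.7] w -0.0
elbow [ 0.25 -0.01  0.72] clear axis up/low/hand [np.float64(0.278), np.float64(0.408), np.float64(0.521)]
mill TCP [-0.0978  0.334   0.3031]
t 15.37 pos [0.4952 0.3851 0.3031] psi 88.27 Zt [-4.0e-04  6.3e-03 -1.0e+00] q [-0.05  0.52 -1.02  1.54  0.45  1.33 -1.15] F [-0.4  0.2  0.7] w -0.0
[-0.1737 -0.2026 -0.1478] [-0.01 -0.07  0.13]
[-0.2259 -0.1677 -0.1482] [-0.01 -0.07  0.13]
[-0.2833 -0.1425 -0.1486] [-0.01 -0.07  0.13]
[-0.3443 -0.1276 -0.1489] [-0.01 -0.07  0.13]
[-0.4132 -0.1237 -0.1494] [-0.01 -0.07  0.13]
```

>>> servo_tool(
  motion=[
    [[-0.02, -0.025, -0.018, 0, 0, 0, 0], [-0.042, -0.05, -0.037, 0, 0, 0, 0], [-0.065, -0.075, -0.055, 0, 0, 0, 0], [-0.087, -0.1, -0.074, 0, 0, 0, 0], [-0.11, -0.126, -0.092, 0, 0, 0, 0], [-0.13, -0.15, -0.11, 0, 0, 0, 0], [-0.152, -0.175, -0.13, 0, 0, 0, 0], [-0.174, -0.2, -0.147, 0, 0, 0, 0], [-0.2, -0.184, -0.148, 0, 0, 0, 0], [-0.226, -0.168, -0.148, 0, 0, 0, 0], [-0.255, -0.154, -0.148, 0, 0, 0, 0], [-0.283, -0.143, -0.148, 0, 0, 0, 0], [-0.314, -0.134, -0.149, 0, 0, 0, 0], [-0.344, -0.128, -0.149, 0, 0, 0, 0], [-0.365, -0.126, -0.149, 0, 0, 0, 0], [-0.39, -0.124, -0.149, 0, 0, 0, 0], [-0.413, -0.124, -0.149, 0, 0, 0, 0], [-0.413, -0.124, -0.149, 0, 0, 0, 0]],
  ],
)

```text
t: 16.87
eef_pos: [0.3589, -0.0354, 0.4496]
tool_rot: [-0.0, 0.724, 0.69, -0.001]
contact_force: [0.8, 0.4, -0.3]
gripper_width: 0.001
grasp_force: 0.0
```

```bash
python3 - <<'E'
from h import *
st()
x=(.580,.0475,-.0385);ps=87.8
p=lambda mx,z:(*P(x,(mx,-.085,0))[:2],z,ps)
rows([p(-.14,.3),p(-.13,.06),p(-.11,.06),p(-.058,.06)])
E
```

```text
t 16.87 pos [ 0.3589 -0.0354  0.4496] psi 87.25 Zt [-1.4e-03 -4.0e-04 -1.0e+00] q [ 0.65 -0.2  -0.57  1.84 -0.11  1.48  0.05] F [ 0.8  0.4 -0.3] w 0.0
elbow [-0.07  0.07  0.78] clear axis up/low/hand [np.float64(0.194), np.float64(0.396), np.float64(0.144)]
mill TCP [-0.2177 -0.0913  0.4496]
t 16.87 pos [ 0.3589 -0.0354  0.4496] psi 87.25 Zt [-1.4e-03 -4.0e-04 -1.0e+00] q [ 0.65 -0.2  -0.57  1.84 -0.11  1.48  0.05] F [ 0.8  0.4 -0.3] w 0.0
[0.0071 0.0779 0.1495] [-0.02  0.01 -0.11]
[0.0074 0.0882 0.3895] [-0.02  0.01 -0.11]
[0.0075 0.1082 0.3895] [-0.02  0.01 -0.11]
[0.008  0.1602 0.3894] [-0.02  0.01 -0.11]
```

>>> servo_tool(
  motion=[
    [[0.005, 0.01, 0.02, 0, -0.5, 0, 0], [0.005, 0.02, 0.04, 0, -1, 0, 0], [0.005, 0.03, 0.06, 0, -1.5, 0, 0], [0.005, 0.045, 0.085, 0, -2, 0, 0], [0.005, 0.06, 0.11, 0, -2.5, 0, 0], [0.005, 0.075, 0.135, 0, -3, -0.1, 0], [0.005, 0.08, 0.16, 0, -3, -0.1, 0], [0.005, 0.085, 0.19, 0, -3, -0.1, 0], [0.005, 0.088, 0.22, 0, -3, -0.1, 0], [0.005, 0.088, 0.25, 0, -3, -0.1, 0], [0.005, 0.088, 0.25, 0, -3, -0.1, 0]],
  ],
)

```text
t: 17.78
eef_pos: [0.4442, -0.0299, 0.1956]
tool_rot: [0.087, 0.712, 0.69, -0.097]
contact_force: [-0.1, -0.8, -0.3]
gripper_width: -0.0
grasp_force: 0.0
```

```bash
python3 - <<'E'
from h import *
st()
from scipy.spatial.transform import Rotation as R
o=bot.get_obs();w,a,b,c=o["tool_rot"];print(R.from_quat([a,b,c,w]).as_matrix().round(3))
s=bot.read_camera("scene")["img"];t=bot.read_camera("top")["img"]
a=s[:400,220:620]; b=t[150:480,150:500]
b=cv2.copyMakeBorder(b,0,70,0,0,cv2.BORDER_CONSTANT)
cv2.imwrite("pics/c7.png",np.hstack([a,b])[:,:,::-1])
E
```

```text
t 17.78 pos [ 0.4442 -0.0299  0.1956] psi 88.32 Zt [-0.0182 -0.2579 -0.966 ] q [ 0.46  0.26 -0.81  2.07  0.5   1.06 -0.66] F [-0.1 -0.8 -0.3] w -0.0
elbow [ 0.11 -0.07  0.77] clear axis up/low/hand [np.float64(0.121), np.float64(0.162), np.float64(0.103)]
mill TCP [-0.1327 -0.0826  0.1956]
[[ 0.028  0.999 -0.018]
 [ 0.966 -0.032 -0.258]
 [-0.258 -0.01  -0.966]]
```

View pics/c7.png

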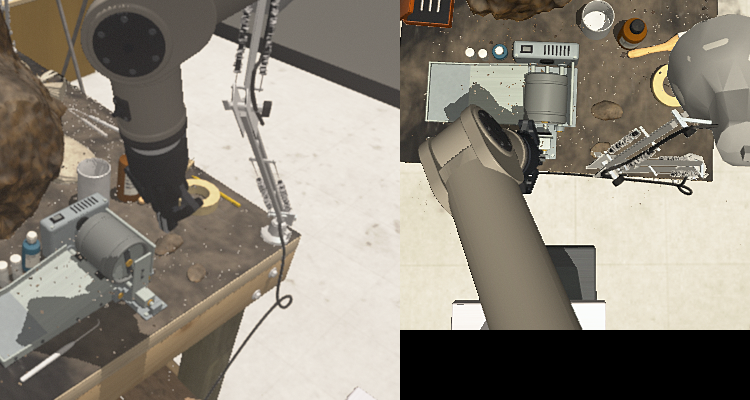

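The picture shows the hand above the end stop and well clear of the lamp, with the barrel lying home between the rollers at (545,95) in the top half. I'll descend in front of the plate.

>>> servo_tool(
  motion=[
    [[0.006, 0, 0.025, 0, 0, 0, 0], [0.013, 0, 0.05, 0, 0, 0, 0], [0.019, 0.001, 0.075, 0, 0, 0, 0], [0.025, 0.001, 0.1, 0, 0, 0, 0], [0.029, 0.001, 0.12, 0, 0, 0, 0], [0.032, 0.001, 0.131, 0, 0, 0, 0], [0.032, 0.001, 0.131, 0, 0, 0, 0], [0.032, 0.001, 0.131, 0, 0, 0, 0]],
  ],
)

```text
t: 18.55
eef_pos: [0.4499, -0.0325, 0.0671]
tool_rot: [0.091, 0.713, 0.689, -0.093]
contact_force: [0.5, 0.9, 0.2]
gripper_width: -0.004
grasp_force: 0.0
```

```bash
python3 - <<'E'
from h import *
st()
E
```

```text
t 18.55 pos [ 0.4499 -0.0325  0.0671] psi 88.08 Zt [-0.0074 -0.2587 -0.9659] q [ 0.33  0.48 -0.7   2.17  0.77  0.85 -0.95] F [0.5 0.9 0.2] w -0.0
elbow [ 0.21 -0.1   0.73] clear axis up/low/hand [np.float64(0.095), np.float64(0.097), np.float64(0.102)]
mill TCP [-0.1269 -0.0849  0.0671]
```

>>> servo_tool(
  motion=[
    [[0, 0.004, 0, 0, 0, 0, 0], [0, 0.008, 0, 0, 0, 0, 0], [0, 0.011, 0, 0, 0, 0, 0], [0, 0.013, 0, 0, 0, 0, 0], [0, 0.015, 0, 0, 0, 0, 0], [0, 0.017, 0, 0, 0, 0, 0], [0, 0.019, 0, 0, 0, 0, 0], [0, 0.021, 0, 0, 0, 0, 0], [0, 0.023, 0, 0, 0, 0, 0], [0, 0.025, 0, 0, 0, 0, 0], [0, 0.027, 0, 0, 0, 0, 0], [0, 0.029, 0, 0, 0, 0, 0], [0, 0.031, 0, 0, 0, 0, 0], [0, 0.033, 0, 0, 0, 0, 0], [0, 0.035, 0, 0, 0, 0, 0], [0, 0.037, 0, 0, 0, 0, 0], [0, 0.039, 0, 0, 0, 0, 0], [0, 0.041, 0, 0, 0, 0, 0], [0, 0.043, 0, 0, 0, 0, 0], [0, 0.045, 0, 0, 0, 0, 0]],
  ],
)

```text
t: 20.22
eef_pos: [0.4935, -0.0344, 0.0654]
tool_rot: [0.09, 0.713, 0.689, -0.094]
contact_force: [-2.1, -0.3, 0.3]
gripper_width: -0.003
grasp_force: 1.1
```

```bash
python3 - <<'E'
from h import *
st()
E
```

```text
t 20.22 pos [ 0.4935 -0.0344  0.0654] psi 88.11 Zt [-0.0099 -0.2588 -0.9659] q [ 0.33  0.54 -0.68  2.07  0.77  0.9  -0.91] F [-2.1 -0.3  0.3] w -0.0
elbow [ 0.23 -0.11  0.72] clear axis up/low/hand [np.float64(0.091), np.float64(0.104), np.float64(0.121)]
mill TCP [-0.0833 -0.0851  0.0654]
```

A 2 N reading means the stop is sliding. I'll continue at 1 mm per row.

>>> servo_tool(
  motion=[
    [[0, 0.001, 0, 0, 0, 0, 0], [0, 0.002, 0, 0, 0, 0, 0], [0, 0.003, 0, 0, 0, 0, 0], [0, 0.004, 0, 0, 0, 0, 0], [0, 0.005, 0, 0, 0, 0, 0], [0, 0.006, 0, 0, 0, 0, 0], [0, 0.007, 0, 0, 0, 0, 0], [0, 0.008, 0, 0, 0, 0, 0], [0, 0.009, 0, 0, 0, 0, 0], [0, 0.01, 0, 0, 0, 0, 0], [0, 0.011, 0, 0, 0, 0, 0], [0, 0.012, 0, 0, 0, 0, 0], [0, 0.013, 0, 0, 0, 0, 0], [0, 0.014, 0, 0, 0, 0, 0], [0, 0.015, 0, 0, 0, 0, 0], [0, 0.016, 0, 0, 0, 0, 0]],
  ],
)

```text
t: 21.55
eef_pos: [0.5082, -0.035, 0.0653]
tool_rot: [0.09, 0.712, 0.689, -0.095]
contact_force: [-7.0, 0.1, 4.9]
gripper_width: 0.003
grasp_force: 3.5
```

```bash
python3 - <<'E'
from h import *
st()
E
```

```text
t 21.55 pos [ 0.5082 -0.035   0.0653] psi 88.14 Zt [-0.0119 -0.2597 -0.9656] q [ 0.32  0.56 -0.68  2.04  0.77  0.91 -0.89] F [-7.   0.1  4.9] w 0.0
elbow [ 0.24 -0.11  0.71] clear axis up/low/hand [np.float64(0.089), np.float64(0.108), np.float64(0.13)]
mill TCP [-0.0686 -0.0852  0.0653]
```

The reading is now 7 N, so the barrel is being shoved along. The 4.9 N upward is probably rubbing on the plate, so I'll rise a few mm while pushing. Force will tell when it's snug.

>>> servo_tool(
  motion=[
    [[0, 0.0005, -0.001, 0, 0, 0, 0], [0, 0.001, -0.002, 0, 0, 0, 0], [-0.001, 0.002, -0.003, 0, 0, 0, 0], [-0.001, 0.003, -0.003, 0, 0, 0, 0], [-0.001, 0.004, -0.003, 0, 0, 0, 0], [-0.001, 0.005, -0.003, 0, 0, 0, 0], [-0.001, 0.006, -0.003, 0, 0, 0, 0]],
  ],
)

```text
t: 22.13
eef_pos: [0.5132, -0.0352, 0.0675]
tool_rot: [0.089, 0.712, 0.69, -0.096]
contact_force: [-6.1, 0.8, -2.7]
gripper_width: 0.001
grasp_force: 3.2
```

```bash
python3 - <<'E'
from h import *
st()
E
```

```text
t 22.13 pos [ 0.5132 -0.0352  0.0675] psi 88.17 Zt [-0.0138 -0.2589 -0.9658] q [ 0.32  0.56 -0.68  2.02  0.77  0.92 -0.88] F [-6.1  0.8 -2.7] w 0.0
elbow [ 0.24 -0.11  0.71] clear axis up/low/hand [np.float64(0.089), np.float64(0.111), np.float64(0.133)]
mill TCP [-0.0636 -0.0853  0.0675]
```

Friction confirmed: the vertical force reversed sign. I'll keep going gently.

>>> servo_tool(
  motion=[
    [[0, 0.001, 0, 0, 0, 0, 0], [0, 0.0015, 0, 0, 0, 0, 0], [0, 0.002, 0, 0, 0, 0, 0], [0, 0.0025, 0, 0, 0, 0, 0], [0, 0.003, 0, 0, 0, 0, 0]],
  ],
)

```text
t: 22.55
eef_pos: [0.5162, -0.0354, 0.0675]
tool_rot: [0.089, 0.712, 0.689, -0.096]
contact_force: [-7.0, -0.0, -2.8]
gripper_width: -0.001
grasp_force: 3.3
```

>>> servo_tool(
  motion=[
    [[0, 0.0005, 0, 0, 0, 0, 0], [0, 0.001, 0, 0, 0, 0, 0], [0, 0.0015, 0, 0, 0, 0, 0]],
  ],
)

```text
t: 22.8
eef_pos: [0.5176, -0.0354, 0.0675]
tool_rot: [0.089, 0.712, 0.689, -0.096]
contact_force: [-6.7, -0.4, -1.0]
gripper_width: 0.0
grasp_force: 3.3
```

>>> servo_tool(
  motion=[
    [[0, 0.0005, 0, 0, 0, 0, 0], [0, 0.001, 0, 0, 0, 0, 0]],
  ],
)

```text
t: 22.97
eef_pos: [0.5187, -0.0354, 0.0675]
tool_rot: [0.089, 0.712, 0.69, -0.096]
contact_force: [-7.0, 0.1, -2.5]
gripper_width: -0.002
grasp_force: 3.2
```

>>> servo_tool(
  motion=[
    [[0, 0.0005, 0, 0, 0, 0, 0], [0, 0.001, 0, 0, 0, 0, 0], [0, 0.001, 0, 0, 0, 0, 0]],
  ],
)

```text
t: 23.22
eef_pos: [0.5198, -0.0355, 0.0676]
tool_rot: [0.089, 0.712, 0.689, -0.096]
contact_force: [-6.4, 0.8, -2.0]
gripper_width: -0.0
grasp_force: 3.0
```

>>> servo_tool(
  motion=[
    [[0, 0.0005, 0, 0, 0, 0, 0], [0, 0.001, 0, 0, 0, 0, 0], [0, 0.001, 0, 0, 0, 0, 0]],
  ],
)

```text
t: 23.47
eef_pos: [0.5208, -0.0356, 0.0675]
tool_rot: [0.089, 0.712, 0.689, -0.096]
contact_force: [-6.2, -0.2, -2.3]
gripper_width: 0.001
grasp_force: 3.0
```

>>> servo_tool(
  motion=[
    [[0, 0.0005, 0, 0, 0, 0, 0], [0, 0.001, 0, 0, 0, 0, 0], [0, 0.001, 0, 0, 0, 0, 0]],
  ],
)

```text
t: 23.72
eef_pos: [0.5218, -0.0356, 0.0675]
tool_rot: [0.089, 0.712, 0.689, -0.096]
contact_force: [-5.3, 0.5, -2.5]
gripper_width: 0.0
grasp_force: 3.1
```

>>> servo_tool(
  motion=[
    [[0, 0.0005, 0, 0, 0, 0, 0], [0, 0.001, 0, 0, 0, 0, 0], [0, 0.001, 0, 0, 0, 0, 0]],
  ],
)

```text
t: 23.97
eef_pos: [0.5224, -0.0356, 0.0675]
tool_rot: [0.089, 0.712, 0.689, -0.096]
contact_force: [-6.5, 0.2, -1.8]
gripper_width: -0.003
grasp_force: 3.6
```

>>> servo_tool(
  motion=[
    [[0, 0.0005, 0, 0, 0, 0, 0], [0, 0.001, 0, 0, 0, 0, 0], [0, 0.001, 0, 0, 0, 0, 0]],
  ],
)

```text
t: 24.22
eef_pos: [0.5225, -0.0357, 0.0675]
tool_rot: [0.089, 0.712, 0.689, -0.097]
contact_force: [-10.2, 0.7, 1.7]
gripper_width: -0.005
grasp_force: 5.3
```

The tool has stalled and the force is climbing, so the barrel has met the buffer. One more small press.

>>> servo_tool(
  motion=[
    [[0, 0.0005, 0, 0, 0, 0, 0], [0, 0.001, 0, 0, 0, 0, 0], [0, 0.001, 0, 0, 0, 0, 0], [0, 0.001, 0, 0, 0, 0, 0]],
  ],
)

```text
t: 24.55
eef_pos: [0.5225, -0.0356, 0.0675]
tool_rot: [0.088, 0.712, 0.689, -0.098]
contact_force: [-12.7, 0.7, 4.3]
gripper_width: -0.0
grasp_force: 7.0
```

```bash
python3 -c "
from h import *
st()"
```

```text
t 24.55 pos [ 0.5225 -0.0356  0.0675] psi 88.21 Zt [-0.0174 -0.2602 -0.9654] q [ 0.32  0.58 -0.68  2.    0.77  0.94 -0.87] F [-12.7   0.7   4.3] w -0.0
elbow [ 0.25 -0.11  0.71] clear axis up/low/hand [np.float64(0.088), np.float64(0.114), np.float64(0.139)]
mill TCP [-0.0542 -0.0853  0.0675]
```

Snug at 12.7 N. I'll back straight off, then rise.

>>> servo_tool(
  motion=[
    [[0, -0.003, 0, 0, 0, 0, 0], [0, -0.01, 0, 0, 0, 0, 0], [0, -0.02, 0, 0, 0, 0, 0], [0, -0.035, 0, 0, 0, 0, 0], [0, -0.05, 0, 0, 0, 0, 0], [-0.003, -0.065, -0.01, 0, 0, 0, 0], [-0.01, -0.07, -0.035, 0, 0, 0, 0], [-0.017, -0.072, -0.065, 0, 0, 0, 0], [-0.025, -0.072, -0.095, 0, 0, 0, 0], [-0.033, -0.072, -0.125, 0, 0, 0, 0], [-0.033, -0.072, -0.125, 0, 0, 0, 0]],
  ],
)

```text
t: 25.47
eef_pos: [0.4584, -0.0316, 0.2035]
tool_rot: [0.094, 0.713, 0.689, -0.091]
contact_force: [1.3, 0.4, -0.6]
gripper_width: 0.0
grasp_force: 0.0
```

```bash
python3 - <<'E'
from h import *
st()
s=bot.read_camera("scene");t=bot.read_camera("top")
cv2.imwrite("pics/end_s.png",s["img"][:,:,::-1]);cv2.imwrite("pics/end_t.png",t["img"][:,:,::-1])
# bystander change between first and last pictures, by camera
for n,c in(("scene",s),("top",t)):
    a=cv2.imread(f"pics/{n}0.png");b=c["img"][:,:,::-1]
    d=cv2.morphologyEx((cv2.absdiff(a,b).max(2)>45).astype(np.uint8),cv2.MORPH_OPEN,np.ones((4,4)))
    k,_,S,C=cv2.connectedComponentsWithStats(d)
    print(n,[S[i].tolist() for i in range(1,k) if S[i][4]>25])
x=(.580,.0475,-.0385)
for n,c in(("scene",s),("top",t)):
    print(n,"expected lid-plate edge px",proj(c,P(x,(-.0435,-.103,.1))),proj(c,P(x,(-.0435,-.067,.1))),"buffer",proj(c,P(x,(.0625,-.085,.1076))))
E
```

```text
t 25.47 pos [ 0.4584 -0.0316  0.2035] psi 88.0 Zt [ 8.000e-04 -2.592e-01 -9.658e-01] q [ 0.47  0.27 -0.82  2.05  0.51  1.06 -0.66] F [ 1.3  0.4 -0.6] w 0.0
elbow [ 0.11 -0.07  0.77] clear axis up/low/hand [np.float64(0.121), np.float64(0.17), np.float64(0.106)]
mill TCP [-0.1185 -0.0837  0.2035]
scene [[309, 5, 115, 217, 13077], [340, 133, 6, 8, 43], [352, 136, 9, 5, 41], [342, 143, 5, 9, 41], [298, 218, 14, 14, 166], [326, 223, 10, 10, 70], [320, 238, 14, 13, 120], [308, 246, 34, 29, 315], [288, 250, 8, 11, 62], [261, 257, 69, 75, 1761], [343, 256, 8, 14, 78], [215, 280, 6, 9, 47], [232, 283, 24, 20, 259], [335, 282, 7, 6, 30], [355, 286, 7, 6, 35], [345, 294, 8, 7, 47], [355, 299, 11, 10, 61], [194, 300, 48, 59, 1625], [272, 304, 95, 62, 2939], [254, 337, 8, 6, 37], [615, 386, 25, 60, 593], [540, 389, 73, 76, 3024], [498, 451, 31, 29, 360], [303, 471, 24, 9, 152]]
top [[288, 211, 21, 7, 139], [275, 217, 14, 16, 170], [179, 219, 19, 51, 701], [205, 221, 19, 27, 320], [305, 223, 13, 11, 102], [216, 232, 78, 64, 2072], [305, 249, 12, 12, 97], [196, 250, 10, 9, 67], [295, 258, 7, 5, 33], [290, 267, 5, 10, 49], [297, 270, 5, 7, 33], [171, 274, 146, 194, 13501], [271, 276, 25, 48, 567], [223, 281, 10, 9, 64], [295, 280, 6, 6, 34], [321, 453, 36, 27, 586], [630, 470, 10, 10, 94]]
scene expected lid-plate edge px [353.1 236.5] [336.8 245.9] buffer [304.7 205.6]
top expected lid-plate edge px [303.  263.1] [285.  262.5] buffer [296.  209.6]
```

```bash
python3 -c "
from station import bot
print(bot.hand_in())"
```

```text
the job is handed in; nothing more can be done
None
```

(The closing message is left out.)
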